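# Put the hall bench things back in their fitted trays

## Task

Tidy the hall bench: put the shoehorn, the key block, the glass jar and the reflector clip each back into the beech tray whose recess matches its outline in shape and size, resting flat on the felt inside the rim, the same side up as it lies now. Do not drop the glass jar or tip it over; set it down gently. Leave the boot jack and the spray can where they stand.

Things in the scene. Friction and masses are not known exactly. Their poses are not given: they have to be found in the camera images.
- shoehorn: Loose short steel shoehorn, about 160 mm long, 40 mm at its widest, 16 mm high, 0.11 kg, lying hollow side down. Origin on the underside at mid-length; its x axis runs along its length: the handle, a straight bar 20 mm wide and 16 mm high, spans x = -80 to +7 mm; the thin curved blade, widening to about 40 mm, spans x = 0 to +79 mm. Balances near x = -17 mm; take it across the handle (along its y axis) at about x = -15 mm.
- key_block: Loose wooden key block, 86 (x) by 40 (y) by 28 mm high, 0.09 kg, with two keys standing upright in its top, in line along x at x = -21 and +21 mm, their round bows 22 mm across and reaching 56 mm above its underside. Origin at the centre of its underside; x along its length. Take it across its 40 mm width (y).
- glass_jar: Loose glass jar with a steel screw-top lid, standing upright: 62 mm diameter, 66 mm high in all (glass shoulder at 46 to 52 mm, lid 60 mm diameter from 52 to 66 mm), 0.20 kg, some brass eyelets inside. Origin at the centre of its underside, z up.
- reflector_clip: Loose round clip-on reflector: an orange plastic disc, 44 mm diameter, its edge 10 to 21 mm above its underside, on a black clip jaw 36 by 26 mm; 0.03 kg. Origin at the centre of its underside, z up. Take it across the disc.
- long_tray: Fixed rectangular beech tray, 200 (x) by 80 (y) mm outside, 10 mm high. Recess 178 by 58 mm with square corners and a felt floor 5 mm above the tray's underside; the rim stands 5 mm above that floor. Origin at the centre of its underside; x along its length. What lies in it may lie either way round.
- short_tray: Fixed rectangular beech tray, 126 (x) by 80 (y) mm outside, 10 mm high. Recess 104 by 58 mm, felt floor at 5 mm, rim 5 mm above the floor. Origin at the centre of its underside; x along its length. What lies in it may lie either way round.
- large_round_tray: Fixed round beech tray, 102 mm diameter, 10 mm high, with a round recess of 80 mm diameter, felt floor at 5 mm, rim 5 mm above the floor. Origin at the centre of its underside.
- small_round_tray: Fixed round beech tray, 84 mm diameter, 10 mm high, with a round recess of 62 mm diameter, felt floor at 5 mm, rim 5 mm above the floor. Origin at the centre of its underside.
- boot_jack: Bystander: lever-operated boot jack of dark wood and steel, 300 by 110 mm, 75 mm high, 1.3 kg, on the far side of the bench beyond the trays. Origin at the centre of its underside; x along its length.
- spray_can: Bystander: spray can standing upright on the right-hand side (-y) of the bench, 54 mm diameter, 170 mm high, 0.25 kg. Origin at the centre of its underside.
Not all that is in view belongs to the job. What is meant by the key_block is not purple, and is the larger of those in its own colour. What is shaped like the shoehorn but blue is not meant.

How it is judged:
By the outcome, as a careful person would: the job done as asked, in the order asked, and still so for the second after the job is handed in, with the robot touching nothing.
It also fails if it takes over 109 s, if anything falls off the work surface, if the arm or the gripper's body presses on something with over 40 N, if the wrist force passes 120 N, or if a joint passes its speed limit or range.

## Robot

A 7-joint arm with a two-finger parallel gripper is mounted at the origin on the work surface. World frame = base frame: x ahead of the robot, y to its left, z up, the work surface at z = 0. Lengths are in m, angles in rad, forces in N, time in s.
With the tool pointing down it reaches from about 0.425 to 0.925 m from the base axis. Payload 6.8 kg.
Tool frame: the origin (TCP) lies midway between the tips of the shut fingers; the grasp point (between the pads) lies 19 mm behind it; z points along the fingers, y is the line along which they close (so a half turn about z gives the same grasp; the last joint's range is limited). The gripper opens to 85 mm and grips with 20 to 120 N. Pads are 22 mm wide; open, the fingers measure 114 mm over their backs; the gripper's body (76 mm by 85 mm) begins 54 mm behind the grasp point. The pads swing forward as they close: fully open they stand 13 mm farther back than shut.
Start: joints at [-1.238, 0.477, 0.022, 1.555, -0.011, 1.109, -0.083], TCP at [0.288, 0.61, 0.211] pointing down, gripper open.
Joint ranges: [-2.96, 2.96], [-0.34, 2.1], [-1.41, 1.46], [0.24, 2.44], [-1.37, 4.51], [0.17, 1.92], [-2.96, 2.96]. Speed limits (rad/s): [2.39, 2.39, 3.14, 3.14, 3.14, 3.14, 3.14].

## Interface

Orientations are given as a rotation vector (axis times angle).
In Python, from bench import r gives the robot as it stands.
- The arm moves only by the tool servo_tool, never from a script. Its arguments are lists of equal length, an entry for each row: "turn": the turn, a rotation vector about the world's x, y, z in units of 5 degrees (1.0 is 5 degrees), a list of three; "slide": the shift along the world's x, y, z in units of 30 mm (1.0 is 30 mm), a list of three; "hand": the opening, from 0 (shut) to 1 (fully open). In form: {"turn": [[rx, ry, rz], ...], "slide": [[dx, dy, dz], ...], "hand": [hand, ...]}. A call has 1 to 8 rows; each row is the pose to reach, as a shift and turn from the pose commanded when the call began; what a row does not reach only later rows make up. A row lasts 1/8 s, in which the tool goes at most 62.5 mm and 10.7 degrees, less where a joint would pass 70% of its speed; a pose out of reach is approached as far as the arm can. A call with a gripper value outside its range is refused whole. The fingers move at their own pace and stop on an object; "squeeze" is the grip in N (left out, the last holds). Time passes only in rows, so rows that repeat a pose let the fingers close. It gives the time, the measured TCP pose, the force, the opening and the grip force at its end, in the units of the state.
- r.get_obs(): the state, without advancing time (a new reading comes with each control period).
- r.grab_frame(name): name is "scene" or "top" or "wrist"; returns (picture, depth): 384x512x3 uint8, red, green, blue; 384x512 float32, m along the optical axis (not along the pixel's ray), 0 where there is no reading.
- r.get_calibration(name): a dict with "fovy" (degrees; the focal length in pixels is half the picture's height over the tangent of half this angle, whatever the lens; pixels are square), "cx", "cy" (the principal point, pixels), "R" (3x3) and "t" (3): a world point X has camera coordinates R X + t. Camera axes: x right, y down, z forward; pixel columns grow to the right and rows downward; lengths in m; the calibration is good to about 2 mm. A picture is of the moment at which its call begins: read the wrist's pose just before it. get_calibration takes no time and is no camera call; for the wrist camera it gives the pose at the moment of the call.
- r.hand_in(): hands the job in; it is judged then, once.
The state is a dict: "clock": time; "joints": joint angles; "qvel": joint speeds; "tau": joint torques, N m; "tcp_pos": TCP position; "orientation": TCP orientation; "contact_force": force on the tool from outside, world axes, zero at the start; "moment": the same for the moment, N m; "grip_width": finger opening in m; "gripper_force": force on a finger pad.
Only numpy, scipy, OpenCV 4.12 (cv2) and the standard library are available. Lean on these libraries where they do the work, as an engineer would, in place of code of your own. Each camera call takes 0.05 s, during which the arm holds its last target. There are 200 camera calls.

## Working session

There is one attempt and no reset: what is moved stays moved. The work goes in short steps, Python scripts to look and compute and a tool call to move; the robot and the scene stay as the last step left them, time stands still between calls to the robot, and variables do not carry over. Pictures are saved under pics/ and viewed, at most 14 in all, crops included, and the job is handed in when it is done.

Besides the shell and the picture viewer there is one more tool, called after "Request:" by a JSON object that holds its "method" and its "body". servo_tool: Moves the arm, as the interface text tells. Its arguments: {"type":"object","properties":{"turn":{"type":"array"},"slide":{"type":"array"},"hand":{"type":"array"},"squeeze":{"type":"number"}},"required":["turn","slide","hand"]}

```bash
mkdir -p pics; ls; python3 - <<'E'
from bench import r
import cv2,numpy as np
o=r.get_obs();print({k:np.round(v,3) for k,v in o.items()})
for n in("top","scene"):
    c=r.get_calibration(n);print(n,c)
    p,d=r.grab_frame(n);cv2.imwrite(f"pics/{n}0.png",p[:,:,::-1]);np.savez(f"{n}0.npz",p=p,d=d,**c)
E
```

```text
pics
{'clock': np.float64(0.0), 'joints': array([-1.238,  0.478,  0.022,  1.556, -0.012,  1.109, -0.083]), 'qvel': array([ 0.001, -0.   , -0.001,  0.001,  0.   , -0.   , -0.001]), 'tau': array([ 2.0000e-03, -5.9647e+01,  1.6080e+00, -2.8117e+01,  1.3000e-02,
        1.0000e-02,  0.0000e+00]), 'tcp_pos': array([0.288, 0.61 , 0.21 ]), 'orientation': array([-6.870e-01, -3.065e+00,  3.000e-03]), 'contact_force': array([-0.46 ,  0.483,  0.011]), 'moment': array([-0.014,  0.048,  0.003]), 'gripper_force': np.float64(0.0), 'grip_width': np.float64(0.085)}
top {'fovy': 54.78413402202475, 'cx': 255.98119882512793, 'cy': 191.37077430113467, 'R': array([[ 0.01225166, -0.99978479, -0.01674102],
       [-0.98616218, -0.00931312, -0.16552166],
       [ 0.16533012,  0.01853728, -0.98606405]]), 't': array([-0.10686561,  0.55252247,  1.06263327])}
scene {'fovy': 43.823222625101536, 'cx': 249.30426129810593, 'cy': 194.08473401505205, 'R': array([[-0.78551885,  0.61881269, -0.00556738],
       [ 0.53161002,  0.67016415, -0.51794864],
       [-0.31678214, -0.40981809, -0.8553936 ]]), 't': array([ 0.48729047, -0.21204173,  1.39028785])}
```

View pics/top0.png

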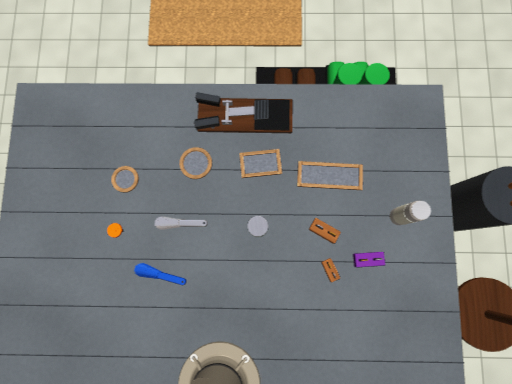

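View pics/scene0.png

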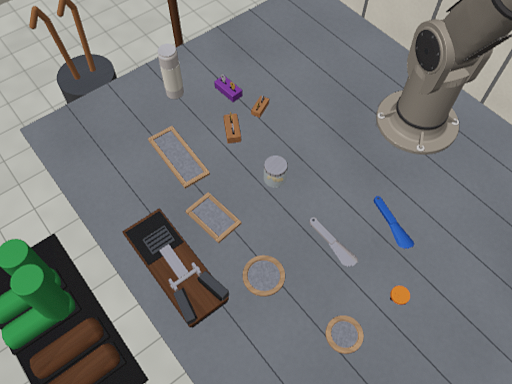

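The top view shows the shoehorn at (180,223), the key block (the larger brown one) at (325,231), the jar at (258,226) and the clip at (115,230). The trays are small round (124,179), large round (195,163), short (261,163) and long (330,175). The decoys are the blue horn, the purple block and the small brown block. The scene view agrees.

```bash
cat > h.py <<'E'
import cv2,numpy as np
def ray(c,uv,z,shape=(384,512)):
    "pixels -> world points on the plane at height z"
    R,t=np.array(c["R"]),np.array(c["t"]);f=192/np.tan(np.radians(c["fovy"])/2)
    uv=np.atleast_2d(uv).astype(float)
    d=np.c_[(uv-[c["cx"],c["cy"]])/f,np.ones(len(uv))]@R;o=-R.T@t
    return o+d*((z-o[2])/d[:,2])[:,None]
def blobs(m,amin):
    cs,_=cv2.findContours(m.astype(np.uint8),cv2.RETR_EXTERNAL,cv2.CHAIN_APPROX_NONE)
    return [q[:,0,:] for q in cs if cv2.contourArea(q)>=amin]
def rect(P):
    "min-area rectangle of world pts: centre, long, short (mm), angle of long axis (deg)"
    (cx,cy),(w,h),a=cv2.minAreaRect((P[:,:2]*1000).astype(np.float32))
    if w<h:w,h,a=h,w,a+90
    return np.round([cx,cy,w,h,(a+90)%180-90],1)
E
python3 - <<'E'
from h import *
D=np.load("top0.npz");p=D["p"];hsv=cv2.cvtColor(p,cv2.COLOR_RGB2HSV)
H,S,V=[hsv[:,:,i].astype(int) for i in range(3)]
for u,v in[(180,223),(200,224),(258,226),(115,230),(325,226),(124,167),(261,163),(230,240),(124,180)]:print((u,v),p[v,u],hsv[v,u])
roi=np.zeros(S.shape,bool);roi[140:300,90:440]=1
for n,m,z in[("wood",(H<22)&(S>80),.01),("grey",(S<25)&(V>130),.016)]:
    for q in blobs(m&roi,25):
        P=ray(D,q,z);print(n,q.mean(0).round(),rect(P),"d",round(2000*cv2.minEnclosingCircle((P[:,:2]).astype(np.float32))[1]))
E
```

```text
(180, 223) [169 171 181] [115  17 181]
(200, 224) [172 171 181] [123  14 181]
(258, 226) [164 166 176] [115  17 176]
(115, 230) [234 124   9] [ 15 245 234]
(325, 226) [175 107  57] [ 13 172 175]
(124, 167) [186 139  92] [ 15 129 186]
(261, 163) [122 127 137] [110  28 137]
(230, 240) [114 121 127] [104  26 127]
(124, 180) [124 128 137] [111  24 137]
wood [330. 270.] [ 326.1 -323.8   65.6   32.1   26. ] d 70
wood [114. 230.] [436.  330.4  46.9  42.6 -89.3] d 49
wood [324. 230.] [ 442.4 -308.7   88.3   42.5   60.6] d 94
wood [124. 179.] [596.6 312.3  82.4  79.6 -89.5] d 84
wood [330. 175.] [ 613.3 -328.   199.9   80.6   87.3] d 213
wood [260. 163.] [ 650.2 -112.2  125.9   80.5  -83.7] d 145
wood [195. 163.] [649.3  91.9 100.2  99.2  27.8] d 103
grey [179. 222.] [462.1 129.6 158.9  36.5 -89.4] d 159
grey [257. 226.] [ 455.6 -106.2   63.5   60.4  -89.3] d 66
grey [420. 209.] [ 506.6 -599.6   61.2   61.1  -87.6] d 69
```

Request:
{"method": "servo_tool", "body": {"turn": [[0,0,-12.8],[0,0,-12.8],[0,0,-12.8],[0,0,-12.8],[0,0,-12.8],[0,0,-12.8],[0,0,-12.8],[0,0,-12.8]], "slide": [[5.8,-16.5,-1],[5.8,-16.5,-1],[5.8,-16.5,-1],[5.8,-16.5,-1],[5.8,-16.5,-1],[5.8,-16.5,-1],[5.8,-16.5,-1],[5.8,-16.5,-1]], "hand": [1,1,1,1,1,1,1,1]}}

```text
clock: 1.1
tcp_pos: [0.4537, 0.1377, 0.1821]
orientation: [-2.206, -2.236, -0.0]
contact_force: [0.9, 0.3, -0.5]
grip_width: 0.0856
gripper_force: 0.0
```

Request:
{"method": "servo_tool", "body": {"turn": [[0,0,0],[0,0,0],[0,0,0],[0,0,0]], "slide": [[0,0,0],[0,0,0],[0,0,0],[0,0,0]], "hand": [1,1,1,1]}}

```text
clock: 1.6
tcp_pos: [0.4532, 0.1408, 0.1821]
orientation: [-2.204, -2.238, 0.0]
contact_force: [-0.1, 0.7, 0.5]
grip_width: 0.0852
gripper_force: 0.0
```

```bash
python3 - <<'E'
from bench import r
from h import *
c=r.get_calibration("wrist");p,d=r.grab_frame("wrist");cv2.imwrite("pics/w1.png",p[:,:,::-1]);np.savez("w1.npz",p=p,d=d,**c);print(c)
o=r.get_obs();print(o["clock"],o["tcp_pos"],o["orientation"],o["joints"])
E
```

```text
{'fovy': 69.27610447767444, 'cx': 256.3343498831988, 'cy': 197.3157253794876, 'R': array([[ 9.99880836e-01,  1.54341133e-02,  3.19956023e-04],
       [ 1.48191840e-02, -9.65437685e-01,  2.60212351e-01],
       [ 4.32504451e-03, -2.60176601e-01, -9.65551361e-01]]), 't': array([-0.45554829,  0.1018727 ,  0.38663633])}
1.65 [0.45322471 0.14060577 0.182112  ] [-2.20449465e+00 -2.23809774e+00  1.12077930e-04] [-0.80945135  0.18276439  0.42779899  2.07389544 -0.09624372  0.90345331
 -0.31314248]
```

View pics/w1.png

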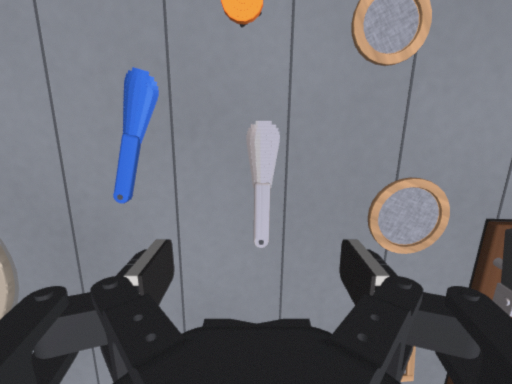

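The wrist view shows the shoehorn from (261,245), the handle end, to (263,122), the blade end. The fingers are open at (150,270) and (365,270).

```bash
python3 - <<'E'
from h import *
D=np.load("w1.npz");p=D["p"];hsv=cv2.cvtColor(p,cv2.COLOR_RGB2HSV)
H,S,V=[hsv[:,:,i].astype(int) for i in range(3)]
m=(S<25)&(V>150);m[:100]=0;m[252:]=0;m[:,:230]=0;m[:,300:]=0
for q in blobs(m,300):
    P=ray(D,q,.013);print(q.min(0),q.max(0),rect(P),P[:,1].min(),P[:,1].max())
    P=ray(D,q,.016);h=P[P[:,1]<P[:,1].min()+.07];print("handle",rect(h))
for q in blobs((H<22)&(S>80),3000): # round trays
    print(q.mean(0),rect(ray(D,q,.01)))
E
```

```text
[249 120] [279 247] [464.  129.  160.2  35.1 -87.9] 0.04873283872829193 0.20894055870186684
handle [461.2  85.1  70.   18.7  89.5]
[408.3196347  214.89954338] [648.5  92.9 102.9  99.8   0.9]
```

Request:
{"method": "servo_tool", "body": {"turn": [[0,0,0],[0,0,0],[0,0,0],[0,0,0],[0,0,0],[0,0,0],[0,0,0],[0,0,0]], "slide": [[0.27,-0.88,-2],[0.27,-0.88,-4],[0.27,-0.88,-5],[0.27,-0.88,-5.4],[0.27,-0.88,-5.6],[0.27,-0.88,-5.85],[0.27,-0.88,-5.85],[0.27,-0.88,-5.85]], "hand": [1,1,1,1,1,1,1,1]}}

```text
clock: 2.65
tcp_pos: [0.4621, 0.1134, 0.0073]
orientation: [2.207, 2.236, 0.002]
contact_force: [-0.9, 0.2, -0.5]
grip_width: 0.0852
gripper_force: 0.0
```

Close, then lift.

Request:
{"method": "servo_tool", "body": {"turn": [[0,0,0],[0,0,0],[0,0,0],[0,0,0],[0,0,0],[0,0,0],[0,0,0],[0,0,0]], "slide": [[0,0,0],[0,0,0],[0,0,0],[0,0,0],[0,0,0],[0,0,0],[0,0,0],[0,0,0]], "hand": [0.5,0.3,0,0,0,0,0,0], "squeeze": 50}}

```text
clock: 3.65
tcp_pos: [0.4616, 0.1131, 0.0066]
orientation: [2.207, 2.236, -0.0]
contact_force: [-0.0, 0.2, 0.1]
grip_width: 0.0001
gripper_force: 0.0
```

Request:
{"method": "servo_tool", "body": {"turn": [[0,0,0],[0,0,0],[0,0,0],[0,0,0],[0,0,0],[0,0,0]], "slide": [[0,0,0],[0,0,0.3],[0,0,1],[0,0,2.5],[0,0,4],[0,0,4]], "hand": [0,0,0,0,0,0]}}

```text
clock: 4.4
tcp_pos: [0.464, 0.1139, 0.1301]
orientation: [2.206, 2.234, 0.011]
contact_force: [-0.1, -0.6, 0.1]
grip_width: 0.0
gripper_force: 0.0
```

```bash
python3 - <<'E'
from bench import r
from h import *
c=r.get_calibration("wrist");p,d=r.grab_frame("wrist");cv2.imwrite("pics/w2.png",p[:,:,::-1])
o=r.get_obs();print(o["clock"],o["tcp_pos"],o["orientation"],o["joints"],o["moment"])
E
```

```text
4.45 [0.46266681 0.11368835 0.12837014] [2.20627287 2.23533081 0.00615824] [-0.75724414  0.27169652  0.4534031   2.12567174 -0.17049568  0.77393309
 -0.18325123] [ 0.06793834  0.02655971 -0.01173829]
```

View pics/w2.png

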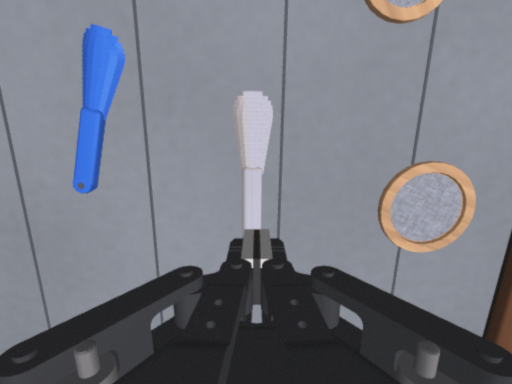

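The fingers closed on nothing: the horn still lies at (255,95)–(257,315), underneath the shut tips at (257,245). I'll check heights and position with depth.

```bash
python3 - <<'E'
from bench import r
from h import *
def cloud(c,d):
    v,u=np.mgrid[:384,:512];f=192/np.tan(np.radians(c["fovy"])/2)
    C=np.dstack([(u-c["cx"])/f*d,(v-c["cy"])/f*d,d]);return (C-c["t"])@c["R"]
c=r.get_calibration("wrist");p,d=r.grab_frame("wrist");W=cloud(c,d)
for n,(u,v) in dict(handle=(253,215),handle2=(253,200),table=(200,200),table2=(330,150),tip=(257,240),tip2=(257,255)).items():
    print(n,np.round(np.nanmedian(W[v-2:v+3,u-3:u+4].reshape(-1,3),0)*1000,1),d[v,u],p[v,u])
D=dict(np.load("w1.npz"));W1=cloud(D,D["d"])
for u,v in[(262,220),(262,200),(210,200),(263,150)]:print("w1",np.round(W1[v,u]*1000,1))
D=dict(np.load("top0.npz"));W1=cloud(D,D["d"])
for u,v in[(190,223),(198,223),(190,240),(258,226)]:print("top",np.round(W1[v,u]*1000,1))
hsv=cv2.cvtColor(p,cv2.COLOR_RGB2HSV);m=(hsv[:,:,1]<25)&(hsv[:,:,2]>150);m[:80]=0;m[228:]=0;m[:,:220]=0;m[:,290:]=0
for q in blobs(m,300):
    P=ray(c,q,.016);print(rect(P),P[:,1].min(),P[:,1].max());h=P[P[:,1]<P[:,1].min()+.03];print("handle",rect(h))
E
```

```text
handle [460.2  85.7  17.7] 0.2901937 [192 192 207]
handle2 [460.  102.   17.8] 0.28682876 [190 189 207]
table [402.3  96.8   1.6] 0.30277255 [141 145 154]
table2 [539.3 152.4   1.7] 0.2883353 [139 142 152]
tip [462.9 123.9 168.6] 0.13492635 [34 33 34]
tip2 [462.8 124.  184.5] 0.11840817 [31 29 30]
w1 [461.3  88.1  18.3]
w1 [460.8 113.6  16.3]
w1 [394.1 108.4   1.5]
w1 [460.8 174.7  15.9]
top [459.4  98.9  15.2]
top [459.5  74.4  16.3]
top [408.6  99.5   1.4]
top [ 448.7 -108.3   67.4]
[436.9 135.2 127.9  23.4  90. ] 0.07127773311955922 0.1991682405581149
handle [437.2  85.9  29.8  23.4  88.8]
[458.  144.3 145.4  58.  -89.2] 0.07158502296611344 0.2174326619116101
handle [4.689e+02 8.650e+01 3.430e+01 2.980e+01 1.000e-01]
```

```bash
cat >> h.py <<'E'
def cloud(c,d):
    v,u=np.mgrid[:384,:512];f=192/np.tan(np.radians(c["fovy"])/2)
    return (np.dstack([(u-c["cx"])/f*d,(v-c["cy"])/f*d,d])-np.array(c["t"]))@np.array(c["R"])
E
python3 - <<'E'
from bench import r
from h import *
c=r.get_calibration("wrist");o=r.get_obs();p,d=r.grab_frame("wrist");W=cloud(c,d)
for v in range(222,320,6):print(v,d[v,250].round(4),np.round(W[v,250]*1000,1),p[v,250])
print(o["tcp_pos"],o["orientation"])
E
```

```text
222 0.2903 [455.8  78.1  18.3] [196 194 211]
228 0.294 [455.8  70.7  16.5] [183 181 196]
234 0.141 [458.4 123.8 160.7] [105 104 103]
240 0.1344 [458.6 123.6 167.6] [105 105 104]
246 0.1283 [458.7 123.4 173.9] [103 102 102]
252 0.1226 [458.8 123.3 179.9] [104 104 103]
258 0.1168 [459.  123.4 185.9] [139 137 137]
264 0.1099 [459.1 124.4 192.7] [76 75 77]
270 0.1054 [459.2 124.4 197.4] [38 38 41]
276 0.1033 [459.2 123.3 199.9] [48 48 51]
282 0.1059 [459.2 119.8 198.2] [52 52 56]
288 0.1067 [459.3 117.1 198. ] [59 60 62]
294 0.108 [459.3 114.1 197.5] [58 60 63]
300 0.1084 [459.3 111.5 197.7] [61 61 66]
306 0.1098 [459.3 108.4 197.2] [58 59 62]
312 0.1103 [459.3 105.8 197.4] [50 50 53]
318 0.1077 [459.4 105.2 200.1] [46 47 49]
[0.46160746 0.11341606 0.12711396] [-2.20661429e+00 -2.23609598e+00 -1.98682189e-03]
```

The wrist depth puts the shut tips at z≈0.157 while the TCP reads 0.127. The real tips are therefore about 30 mm higher than reported, so I'll correct every height by −30 mm. I'm opening and descending in steps, watching the force.

Request:
{"method": "servo_tool", "body": {"turn": [[0,0,0],[0,0,0],[0,0,0],[0,0,0],[0,0,0],[0,0,0],[0,0,0],[0,0,0]], "slide": [[0,0,0],[0,0,0],[0,0,0],[0,0,-1.5],[0,0,-2.7],[0,0,-3.3],[0,0,-3.7],[0,0,-3.7]], "hand": [0.7,0.7,0.7,0.7,0.7,0.7,0.7,0.7]}}

```text
clock: 5.55
tcp_pos: [0.4613, 0.1129, 0.0152]
orientation: [-2.207, -2.235, 0.002]
contact_force: [0.4, 0.2, 0.3]
grip_width: 0.0598
gripper_force: 0.0
```

Request:
{"method": "servo_tool", "body": {"turn": [[0,0,0],[0,0,0],[0,0,0],[0,0,0],[0,0,0]], "slide": [[0,0,-0.3],[0,0,-0.6],[0,0,-0.8],[0,0,-0.9],[0,0,-0.9]], "hand": [0.7,0.7,0.7,0.7,0.7]}}

```text
clock: 6.18
tcp_pos: [0.4616, 0.1131, -0.0115]
orientation: [-2.207, -2.236, 0.0]
contact_force: [-0.7, 0.7, -0.1]
grip_width: 0.0596
gripper_force: 0.0
```

Request:
{"method": "servo_tool", "body": {"turn": [[0,0,0],[0,0,0],[0,0,0],[0,0,0]], "slide": [[0,0,-0.2],[0,0,-0.4],[0,0,-0.4],[0,0,-0.4]], "hand": [0.45,0.45,0.45,0.45]}}

```text
clock: 6.68
tcp_pos: [0.4619, 0.1133, -0.022]
orientation: [-2.207, -2.235, -0.002]
contact_force: [-6.0, -0.6, 27.5]
grip_width: 0.0386
gripper_force: 13.5
```

```bash
python3 - <<'E'
from bench import r
from h import *
c=r.get_calibration("wrist");o=r.get_obs();p,d=r.grab_frame("wrist");W=cloud(c,d)
m=(p.max(2)<115)&(d>0);m[:200]=0;Q=W[m];Q=Q[np.abs(Q[:,1]-.124)<.004]
print(o["tcp_pos"],o["grip_width"],np.round(np.percentile(Q[:,2],[.5,2,5])*1000,1), np.round(W[210:245:5,250,2]*1000,1))
cv2.imwrite("pics/w3.png",p[:,:,::-1])
E
```

```text
[ 0.46189506  0.1133013  -0.0219545 ] 0.038556071332029214 [ 2.3 16.7 35.7] [14.8 15.5 18.3 18.1 17.8 18.3 17.2]
```

View pics/w3.png

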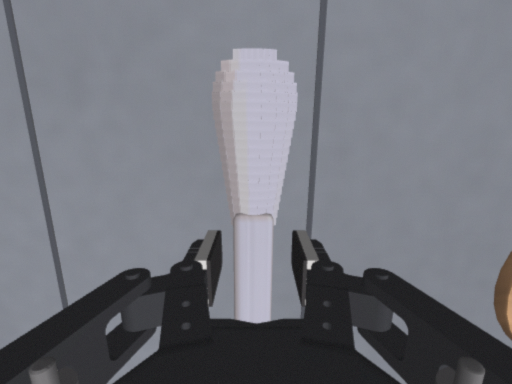

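The horn's handle (253,265) is centred between the pads at (210,265) and (302,265), and the tips just touch the table (27 N). I'll raise 8 mm and close.

Request:
{"method": "servo_tool", "body": {"turn": [[0,0,0],[0,0,0],[0,0,0],[0,0,0],[0,0,0],[0,0,0],[0,0,0],[0,0,0]], "slide": [[0,0,0.28],[0,0,0.28],[0,0,0.28],[0,0,0.28],[0,0,0.28],[0,0,0.28],[0,0,0.28],[0,0,0.28]], "hand": [0.45,0.45,0,0,0,0,0,0], "squeeze": 50}}

```text
clock: 7.72
tcp_pos: [0.4615, 0.1132, -0.015]
orientation: [-2.207, -2.235, 0.0]
contact_force: [-1.1, 0.2, 5.4]
grip_width: 0.0182
gripper_force: 49.2
```

Request:
{"method": "servo_tool", "body": {"turn": [[0,0,0],[0,0,0],[0,0,0],[0,0,0],[0,0,0]], "slide": [[0,0,0.3],[0,0,1],[0,0,2.2],[0,0,3.6],[0,0,4.3]], "hand": [0,0,0,0,0]}}

```text
clock: 8.35
tcp_pos: [0.4623, 0.1133, 0.1161]
orientation: [2.207, 2.235, 0.003]
contact_force: [0.4, 0.5, -1.2]
grip_width: 0.0185
gripper_force: 49.1
```

Request:
{"method": "servo_tool", "body": {"turn": [[0,0,-0.4],[0,0,-0.4],[0,0,-0.4],[0,0,-0.4],[0,0,-0.4],[0,0,-0.4],[0,0,-0.4],[0,0,-0.4]], "slide": [[0.3,-1,0],[0.9,-2.6,0],[1.6,-4.6,0],[2.2,-6.6,0],[2.9,-8.6,0],[3.5,-10.5,0],[4.2,-12.5,0],[4.7,-14,0]], "hand": [0,0,0,0,0,0,0,0]}}

```text
clock: 9.35
tcp_pos: [0.6025, -0.3097, 0.114]
orientation: [2.247, 2.195, -0.001]
contact_force: [0.8, 0.0, -1.2]
grip_width: 0.0184
gripper_force: 49.1
```

Request:
{"method": "servo_tool", "body": {"turn": [[0,0,0],[0,0,0],[0,0,0]], "slide": [[0.3,-1,0],[0.3,-1,0],[0.3,-1,0]], "hand": [0,0,0]}}

```text
clock: 9.72
tcp_pos: [0.6113, -0.3356, 0.1136]
orientation: [-2.244, -2.196, -0.0]
contact_force: [0.0, 0.3, -1.5]
grip_width: 0.0187
gripper_force: 49.1
```

```bash
python3 - <<'E'
from bench import r
from h import *
c=r.get_calibration("wrist");o=r.get_obs();p,d=r.grab_frame("wrist");np.savez("w4.npz",p=p,d=d,**c)
t=r.get_calibration("top");P,dd=r.grab_frame("top")
print(o["clock"],o["tcp_pos"],o["orientation"],o["grip_width"],o["gripper_force"],o["joints"])
cv2.imwrite("pics/w4.png",p[:,:,::-1])
E
```

```text
9.725 [ 0.61130697 -0.3356018   0.11358557] [-2.24396969e+00 -2.19636164e+00 -2.55268845e-04] 0.018705257012935555 49.095616936683655 [ 0.08611332  0.65362011  0.4935585   1.60320197 -0.35580766  0.97688161
  0.67380021]
```

View pics/w4.png

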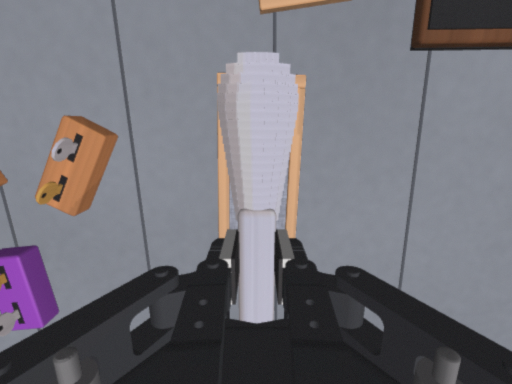

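The horn is held level at (258,50)–(257,320), over the long tray whose far end lies at (218,78)–(306,82). I'll measure both.

```bash
python3 - <<'E'
from h import *
D=np.load("w4.npz");p=D["p"];hsv=cv2.cvtColor(p,cv2.COLOR_RGB2HSV);H,S,V=[hsv[:,:,i].astype(int) for i in range(3)]
w=(H<22)&(S>80);W=cloud(D,D["d"])
for v in(110,140,170,200,230):
    u=np.where(w[v,195:330])[0]+195;P=ray(D,[[u.min()-.5,v],[u.max()+.5,v]],.01)*1000
    g=np.where((S[v]<25)&(V[v]>150)&(W[v,:,2]>.06))[0];print(v,P[:,:2].round(1),P[:,0].mean().round(1),"horn",W[v,g][[0,-1]].round(4).tolist() if len(g) else 0)
cols=w[60:100,222:302];print("end y",(ray(D,[[232,60+np.where(w[60:100,232])[0].min()],[297,60+np.where(w[60:100,297])[0].min()]],.01)*1000).round(1))
g=(S<25)&(V>140)&(W[:,:,2]>.06);g[:, :215]=0;g[:,305:]=0;g[230:]=0
Q=W[g];print("horn far y",np.percentile(Q[:,1],[99,99.8]),np.median(Q[:,2]))
for v in(60,80,120,160,200,215,228):print(v,W[v,257].round(4))
E
```

```text
110 [[ 652.  -260.1]
 [ 656.6 -260.2]] 654.3 horn [[0.598, -0.2644, 0.1384], [0.6334, -0.2649, 0.1326]]
140 [[ 575.7 -285.6]
 [ 655.3 -287.4]] 615.5 horn [[0.5993, -0.2786, 0.1388], [0.6303, -0.2795, 0.135]]
170 [[ 574.  -314.3]
 [ 654.  -316. ]] 614.0 horn [[0.6011, -0.2935, 0.1389], [0.628, -0.295, 0.1338]]
200 [[ 573.3 -344.7]
 [ 652.5 -346.3]] 612.9 horn [[0.6026, -0.309, 0.1402], [0.6246, -0.3102, 0.1374]]
230 [[ 571.5 -376.8]
 [ 651.  -378.5]] 611.2 horn [[0.6034, -0.3235, 0.1455], [0.6209, -0.3243, 0.1445]]Traceback (most recent call last):
  File "<stdin>", line 7, in <module>
    return umr_minimum(a, axis, None, out, keepdims, initial, where)
ValueError: zero-size array to reduction operation minimum which has no identity
```

Request:
{"method": "servo_tool", "body": {"turn": [[0,0,0],[0,0,0],[0,0,0],[0,0,0],[0,0,0],[0,0,0],[0,0,0],[0,0,0]], "slide": [[0.04,-0.27,-0.5],[0.04,-0.27,-1.5],[0.04,-0.27,-2.5],[0.04,-0.27,-3.2],[0.04,-0.27,-3.5],[0.04,-0.27,-3.7],[0.04,-0.27,-3.7],[0.04,-0.27,-3.7]], "hand": [0,0,0,0,0,0,0,0]}}

```text
clock: 10.82
tcp_pos: [0.6134, -0.3453, 0.004]
orientation: [2.245, 2.196, 0.001]
contact_force: [0.6, 0.7, -0.4]
grip_width: 0.0184
gripper_force: 49.1
```

Request:
{"method": "servo_tool", "body": {"turn": [[0,0,0],[0,0,0],[0,0,0],[0,0,0],[0,0,0],[0,0,0]], "slide": [[0,0,-0.1],[0,0,-0.2],[0,0,-0.3],[0,0,-0.38],[0,0,-0.38],[0,0,-0.38]], "hand": [0,0,0,0,0,0]}}

```text
clock: 11.58
tcp_pos: [0.6129, -0.345, -0.0083]
orientation: [2.246, 2.197, 0.0]
contact_force: [-0.1, 0.9, -1.3]
grip_width: 0.0186
gripper_force: 49.1
```

Request:
{"method": "servo_tool", "body": {"turn": [[0,0,0],[0,0,0],[0,0,0],[0,0,0],[0,0,0],[0,0,0]], "slide": [[0,0,-0.07],[0,0,-0.07],[0,0,-0.07],[0,0,-0.07],[0,0,-0.07],[0,0,-0.07]], "hand": [0,0,0.29,0.29,0.29,0.29]}}

```text
clock: 12.32
tcp_pos: [0.6128, -0.3449, -0.0105]
orientation: [-2.246, -2.197, -0.0]
contact_force: [-0.2, 0.9, 0.5]
grip_width: 0.0251
gripper_force: 0.0
```

Request:
{"method": "servo_tool", "body": {"turn": [[0,0,0],[0,0,0],[0,0,0],[0,0,0],[0,0,0],[0,0,0]], "slide": [[0,0,0.2],[0,0,0.6],[0,0,1.6],[0,0,3.2],[0,0,5],[0,0,5]], "hand": [0.29,0.29,0.35,1,1,1]}}

```text
clock: 13.08
tcp_pos: [0.6156, -0.3474, 0.1462]
orientation: [2.239, 2.189, 0.005]
contact_force: [0.5, -0.1, -0.1]
grip_width: 0.0821
gripper_force: 0.0
```

```bash
python3 - <<'E'
from bench import r
from h import *
c=r.get_calibration("wrist");o=r.get_obs();p,d=r.grab_frame("wrist");np.savez("w5.npz",p=p,d=d,**c)
print(o["clock"],o["tcp_pos"],o["orientation"],o["grip_width"])
cv2.imwrite("pics/w5.png",p[:,:,::-1])
E
```

```text
13.075 [ 0.61563827 -0.34738664  0.14617521] [2.23927948 2.18944293 0.0054411 ] 0.08206666886597246
```

View pics/w5.png

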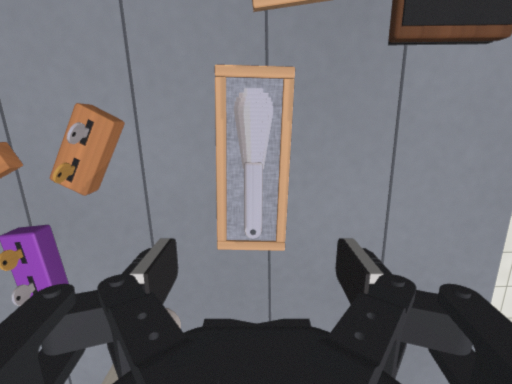

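The shoehorn lies inside the long tray, from (255,90) to (253,236), well clear of the rim. The key block is at (88,150). I'll measure it and the short tray from the depth cloud.

```bash
python3 - <<'E'
from h import *
D=np.load("w5.npz");p=D["p"];hsv=cv2.cvtColor(p,cv2.COLOR_RGB2HSV);H,S,V=[hsv[:,:,i].astype(int) for i in range(3)]
W=cloud(D,D["d"])
m=(H<22)&(S>80)&(W[:,:,2]>.022)&(W[:,:,2]<.036);m[:,:30]=0;m[:,150:]=0;m[220:]=0
print(m.sum(),rect(W[m]),np.median(W[m][:,2]))
m=(H<22)&(S>80);m[:,:30]=0;m[:,140:]=0;m[220:]=0
for q in blobs(m,300):print(rect(ray(D,q,.028)))
t=np.load("top0.npz");p=t["p"];hsv=cv2.cvtColor(p,cv2.COLOR_RGB2HSV);m=(hsv[:,:,0]<22)&(hsv[:,:,1]>80)
m[:210]=0;m[250:]=0;m[:,:300]=0;m[:,350:]=0
W=cloud(t,t["d"]);k=m&(W[:,:,2]>.022)&(W[:,:,2]<.036);print("top",rect(W[k]),[rect(ray(t,q,.028)) for q in blobs(m,50)])
E
```

```text
2895 [ 442.  -306.7   86.3   40.5   60.6] 0.029384593532986655
[ 446.7 -306.8   90.1   48.1   60.5]
top [ 441.8 -305.4   85.    40.4   60.8] [array([ 441.3, -305.7,   86.9,   41.8,   60.6])]
```

Request:
{"method": "servo_tool", "body": {"turn": [[0,0,-5.6],[0,0,-5.6],[0,0,-5.6],[0,0,-5.6],[0,0,-5.6],[0,0,-5.6],[0,0,-5.6],[0,0,-5.6]], "slide": [[-1,0.2,0],[-2.5,0.5,0],[-4.2,0.9,-0.5],[-5.7,1.29,-1],[-5.7,1.29,-2],[-5.7,1.29,-3],[-5.7,1.29,-3.2],[-5.7,1.29,-3.2]], "hand": [1,1,1,1,1,1,1,1]}}

```text
clock: 14.12
tcp_pos: [0.4415, -0.3063, 0.0435]
orientation: [-2.71, -1.588, 0.001]
contact_force: [0.5, 0.5, 0.7]
grip_width: 0.0851
gripper_force: 0.0
```

Request:
{"method": "servo_tool", "body": {"turn": [[0,0,0],[0,0,0],[0,0,0],[0,0,0],[0,0,0]], "slide": [[0,0,-0.6],[0,0,-1.2],[0,0,-1.6],[0,0,-1.77],[0,0,-1.77]], "hand": [1,1,1,1,1]}}

```text
clock: 14.75
tcp_pos: [0.4416, -0.3063, -0.0099]
orientation: [-2.71, -1.588, 0.001]
contact_force: [0.2, 0.1, -0.8]
grip_width: 0.0851
gripper_force: 0.0
```

Request:
{"method": "servo_tool", "body": {"turn": [[0,0,0],[0,0,0],[0,0,0],[0,0,0],[0,0,0],[0,0,0],[0,0,0]], "slide": [[0,0,0],[0,0,0],[0,0,0],[0,0,0],[0,0,0],[0,0,0],[0,0,0]], "hand": [0.7,0.55,0.4,0.4,0.3,0.3,0.3], "squeeze": 40}}

```text
clock: 15.62
tcp_pos: [0.4423, -0.3064, -0.009]
orientation: [2.71, 1.588, 0.001]
contact_force: [-0.1, 0.5, 6.1]
grip_width: 0.0392
gripper_force: 41.0
```

Request:
{"method": "servo_tool", "body": {"turn": [[0,0,0],[0,0,0],[0,0,0],[0,0,1],[0,0,3],[0,0,5],[0,0,7.1],[0,0,7.1]], "slide": [[0,0,0.3],[0,0,1.2],[0,0,2.7],[0.4,0.4,4],[1.4,1.3,4.3],[2.8,2.6,4.3],[4.2,3.9,4.3],[5.6,5.2,4.3]], "hand": [0.3,0.3,0.3,0.3,0.3,0.3,0.3,0.3]}}

```text
clock: 16.62
tcp_pos: [0.6108, -0.1491, 0.12]
orientation: [2.095, 2.34, 0.001]
contact_force: [-0.4, -0.7, 0.2]
grip_width: 0.0392
gripper_force: 40.5
```

Request:
{"method": "servo_tool", "body": {"turn": [[0,0,0],[0,0,0],[0,0,0],[0,0,0]], "slide": [[0.9,0.8,0],[1.36,1.27,0],[1.36,1.27,0],[1.36,1.27,0]], "hand": [0.3,0.3,0.3,0.3]}}

```text
clock: 17.12
tcp_pos: [0.6491, -0.1144, 0.1195]
orientation: [-2.1, -2.336, 0.002]
contact_force: [-0.6, -1.2, -0.2]
grip_width: 0.0393
gripper_force: 40.5
```

```bash
python3 - <<'E'
from bench import r
from h import *
c=r.get_calibration("wrist");o=r.get_obs();p,d=r.grab_frame("wrist");np.savez("w6.npz",p=p,d=d,**c)
print(o["clock"],o["tcp_pos"],o["orientation"],o["grip_width"],o["gripper_force"])
cv2.imwrite("pics/w6.png",p[:,:,::-1])
E
```

```text
17.125 [ 0.64911835 -0.11438734  0.11953539] [-2.10021982 -2.33626888  0.00238806] 0.03927776845429892 40.51426291465759
```

View pics/w6.png

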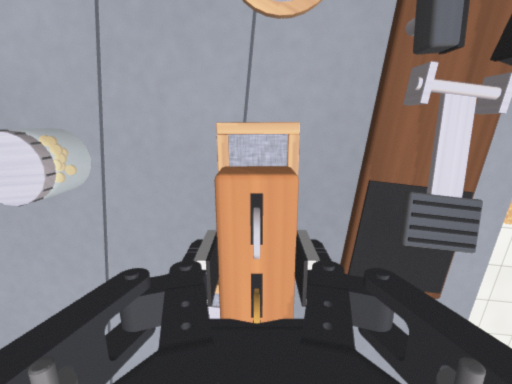

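The block is held level over the short tray, whose far end is at (218,128)–(300,128), with the block's far end at row 170. Next I'll measure the offsets.

```bash
python3 - <<'E'
from h import *
D=np.load("w6.npz");p=D["p"];hsv=cv2.cvtColor(p,cv2.COLOR_RGB2HSV);H,S,V=[hsv[:,:,i].astype(int) for i in range(3)]
W=cloud(D,D["d"]);w=(H<22)&(S>80);w[:,:205]=0;w[:,310:]=0;w[300:]=0;w[:110]=0
b=w&(W[:,:,2]>.10);t=w&(W[:,:,2]<.05)
for nm,m,z in(("block",b,None),("tray",t,.01)):
    v,u=np.where(m);P=W[m]; 
    a=np.radians(96.3);e=np.array([np.cos(a),np.sin(a)]);n=np.array([-e[1],e[0]])
    print(nm,"along max",(P[:,:2]@e).max(),"across",np.percentile(P[:,:2]@n,[.5,99.5]),np.median(P[:,2]))
print("expected tray centre along/across",np.array([.6502,-.1122])@e,np.array([.6502,-.1122])@n)
print("tcp",np.array([.6491,-.1144])@e,np.array([.6491,-.1144])@n)
k=b&(W[:,:,2]<.17);top=W[k];print("z",np.percentile(top[:,2],[2,50,98]))
E
```

```text
block along max -0.11963447039285666 across [-0.65237823 -0.61332317] 0.1579595091323054
tray along max -0.1196106063345006 across [-0.67326592 -0.58829507] 0.011578947483225419
expected tray centre along/across -0.18287166827346876 -0.6339612235325426
tcp -0.18493767463327002 -0.6326264509971417
z [0.14388966 0.15795075 0.15926148]
```

```bash
python3 - <<'E'
from h import *
D=np.load("w6.npz");W=cloud(D,D["d"]);p=D["p"]
for v in list(range(164,184,2))+[200,220,240,260,280,300]:print(v,W[v,235].round(4),p[v,235])
E
```

```text
164 [ 0.6253 -0.0919  0.0078] [175 177 193]
166 [ 0.6332 -0.0737  0.1334] [144 127 122]
168 [ 0.6338 -0.0735  0.1411] [121  81  55]
170 [ 0.6342 -0.0735  0.147 ] [122  82  56]
172 [ 0.6347 -0.0733  0.1536] [126  86  59]
174 [ 0.6349 -0.0739  0.1553] [163 108  72]
176 [ 0.635  -0.0746  0.157 ] [206 136  90]
178 [ 0.6352 -0.0752  0.1586] [212 142  96]
180 [ 0.6353 -0.0761  0.1586] [214 147 101]
182 [ 0.6354 -0.0771  0.1584] [215 148 101]
200 [ 0.636  -0.0861  0.1571] [215 148 100]
220 [ 0.6369 -0.0958  0.1578] [215 148 101]
240 [ 0.6379 -0.1059  0.1585] [215 149 100]
260 [ 0.6388 -0.117   0.158 ] [215 148 101]
280 [ 0.6398 -0.1281  0.1582] [215 147 100]
300 [ 0.6408 -0.1401  0.1578] [214 147 100]
```

Request:
{"method": "servo_tool", "body": {"turn": [[0,0,0],[0,0,0],[0,0,0],[0,0,0],[0,0,0],[0,0,0],[0,0,0],[0,0,0]], "slide": [[0.03,0.1,-0.5],[0.03,0.1,-1.5],[0.03,0.1,-2.5],[0.03,0.1,-3.2],[0.03,0.1,-3.6],[0.03,0.1,-3.8],[0.03,0.1,-3.9],[0.03,0.1,-3.9]], "hand": [0.3,0.3,0.3,0.3,0.3,0.3,0.3,0.3]}}

```text
clock: 18.18
tcp_pos: [0.652, -0.1092, 0.003]
orientation: [2.097, 2.339, 0.001]
contact_force: [0.3, 0.0, -0.8]
grip_width: 0.0388
gripper_force: 40.5
```

Request:
{"method": "servo_tool", "body": {"turn": [[0,0,0],[0,0,0],[0,0,0],[0,0,0]], "slide": [[0,0,-0.1],[0,0,-0.18],[0,0,-0.23],[0,0,-0.23]], "hand": [0.3,0.3,0.3,0.3]}}

```text
clock: 18.68
tcp_pos: [0.6515, -0.1091, -0.0039]
orientation: [-2.097, -2.339, -0.0]
contact_force: [-2.2, 0.6, 3.8]
grip_width: 0.0391
gripper_force: 41.1
```

Request:
{"method": "servo_tool", "body": {"turn": [[0,0,0],[0,0,0],[0,0,0],[0,0,0]], "slide": [[0,0,0],[0,0,0],[0,0,0],[0,0,0]], "hand": [0.5,0.6,0.6,0.6]}}

```text
clock: 19.18
tcp_pos: [0.6515, -0.1092, -0.0045]
orientation: [-2.097, -2.339, 0.0]
contact_force: [-0.6, 0.5, 0.4]
grip_width: 0.0512
gripper_force: 0.0
```

Request:
{"method": "servo_tool", "body": {"turn": [[0,0,0],[0,0,0],[0,0,0],[0,0,0],[0,0,0],[0,0,0]], "slide": [[0,0,0.4],[0,0,1.5],[0,0,3],[-0.5,0,4.5],[-1.5,0,5],[-1.5,0,5]], "hand": [0.6,0.6,0.7,1,1,1]}}

```text
clock: 19.92
tcp_pos: [0.6059, -0.1099, 0.148]
orientation: [2.098, 2.336, 0.003]
contact_force: [0.7, -0.7, -0.5]
grip_width: 0.0852
gripper_force: 0.0
```

```bash
python3 - <<'E'
from bench import r
from h import *
c=r.get_calibration("wrist");o=r.get_obs();p,d=r.grab_frame("wrist");np.savez("w7.npz",p=p,d=d,**c)
print(o["clock"],o["tcp_pos"],o["orientation"],o["grip_width"],o["gripper_force"])
cv2.imwrite("pics/w7.png",p[:,:,::-1])
E
```

```text
19.925 [ 0.60585837 -0.1098645   0.14801709] [2.09781088 2.33642156 0.00343478] 0.08517807294568809 0.0
```

View pics/w7.png

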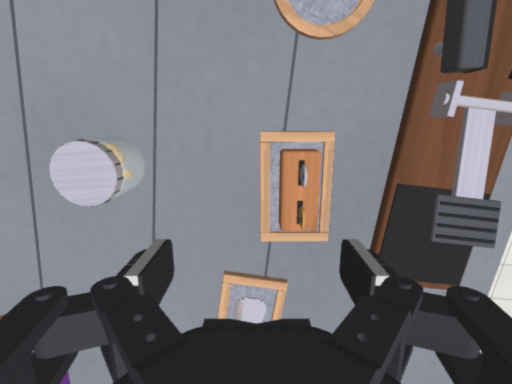

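The key block (301,190) sits in the short tray (297,187). The jar lid is at (86,172). Measure both.

```bash
python3 - <<'E'
from h import *
D=np.load("w7.npz");p=D["p"];hsv=cv2.cvtColor(p,cv2.COLOR_RGB2HSV);H,S,V=[hsv[:,:,i].astype(int) for i in range(3)]
W=cloud(D,D["d"]);z=W[:,:,2];u=np.arange(512)[None];w=(H<22)&(S>80)&(u>240)&(u<345);w[:120]=0;w[250:]=0
print("block",rect(W[w&(z>.03)&(z<.038)]),np.percentile(z[w&(z>.028)&(z<.045)],[5,50,95]))
for q in blobs(w,300):print("tray",rect(ray(D,q,.01)))
m=(S<40)&(V>120)&(z>.063)&(z<.072)&(u<130);m[:110]=0;m[230:]=0
(a,b),R=cv2.minEnclosingCircle((W[m][:,:2]*1000).astype(np.float32));print("lid",a,b,R,m.sum(),W[m].mean(0)*1000)
t=np.load("top0.npz");W=cloud(t,t["d"]);z=W[:,:,2];m=(z>.06)&(z<.075);m[:205]=0;m[245:]=0;m[:,:240]=0;m[:,280:]=0
(a,b),R=cv2.minEnclosingCircle((W[m][:,:2]*1000).astype(np.float32));print("lid top",a,b,R,W[m].mean(0)*1000)
m=t["p"].astype(int);h2=cv2.cvtColor(t["p"],cv2.COLOR_RGB2HSV);
k=(h2[:,:,1]<25)&(h2[:,:,2]>150);k[:205]=0;k[245:]=0;k[:,:240]=0;k[:,280:]=0
for q in blobs(k,100):print(cv2.minEnclosingCircle((ray(t,q,.066)[:,:2]*1000).astype(np.float32)))
E
```

```text
block [ 651.6 -109.5   84.4   39.8  -83.7] [0.0329525  0.03460264 0.0358181 ]
tray [ 650.5 -111.8  125.9   79.1  -83.6]
lid 450.0076599121094 -106.24583435058594 30.81368637084961 3524 [ 451.01228663 -105.24727035   67.47701627]
lid top 450.0265808105469 -105.2879867553711 30.56507682800293 [ 449.37606764 -105.27898721   66.92789026]
((450.40185546875, -106.83905029296875), 29.223989486694336)
```

Request:
{"method": "servo_tool", "body": {"turn": [[0,0,0],[0,0,0],[0,0,0],[0,0,0],[0,0,0],[0,0,0],[0,0,0],[0,0,0]], "slide": [[-1,0,0],[-2.5,0.1,0],[-4.2,0.11,0],[-5.21,0.11,0],[-5.21,0.11,-0.7],[-5.21,0.11,-1.4],[-5.21,0.11,-1.6],[-5.21,0.11,-1.6]], "hand": [1,1,1,1,1,1,1,1]}}

```text
clock: 20.98
tcp_pos: [0.4504, -0.106, 0.0974]
orientation: [-2.097, -2.339, 0.001]
contact_force: [-0.1, -0.1, -0.9]
grip_width: 0.0855
gripper_force: 0.0
```

Centred. Descend to −0.010.

Request:
{"method": "servo_tool", "body": {"turn": [[0,0,0],[0,0,0],[0,0,0],[0,0,0],[0,0,0],[0,0,0],[0,0,0],[0,0,0]], "slide": [[0,0,-0.4],[0,0,-0.9],[0,0,-1.5],[0,0,-2.2],[0,0,-2.9],[0,0,-3.4],[0,0,-3.57],[0,0,-3.57]], "hand": [1,1,1,1,1,1,1,1]}}

```text
clock: 21.98
tcp_pos: [0.4502, -0.106, -0.0097]
orientation: [-2.097, -2.339, 0.0]
contact_force: [-0.2, 0.5, -0.9]
grip_width: 0.0858
gripper_force: 0.0
```

Request:
{"method": "servo_tool", "body": {"turn": [[0,0,0],[0,0,0],[0,0,0],[0,0,0],[0,0,0],[0,0,0],[0,0,0]], "slide": [[0,0,0],[0,0,0],[0,0,0],[0,0,0],[0,0,0],[0,0,0],[0,0,0]], "hand": [0.9,0.8,0.74,0.7,0.6,0.6,0.6], "squeeze": 35}}

```text
clock: 22.85
tcp_pos: [0.4502, -0.1058, -0.009]
orientation: [-2.097, -2.339, -0.001]
contact_force: [-2.7, 1.6, 8.0]
grip_width: 0.0607
gripper_force: 36.2
```

Request:
{"method": "servo_tool", "body": {"turn": [[0,0,0],[0,0,0],[0,0,0],[0,0,0],[0,0,0],[0,0,0]], "slide": [[0,0,0.2],[0,0,0.6],[0,0,1.2],[0,0,1.8],[0,0,2.2],[0,0,2.2]], "hand": [0.6,0.6,0.6,0.6,0.6,0.6]}}

```text
clock: 23.6
tcp_pos: [0.451, -0.1058, 0.0574]
orientation: [2.096, 2.338, 0.002]
contact_force: [-0.4, 0.2, -1.9]
grip_width: 0.0612
gripper_force: 38.7
```

Request:
{"method": "servo_tool", "body": {"turn": [[0,0,0],[0,0,0],[0,0,0],[0,0,0],[0,0,0],[0,0,0],[0,0,0],[0,0,0]], "slide": [[0.2,0.2,0.2],[0.7,0.7,0.5],[1.5,1.5,0.8],[2.4,2.4,0.8],[3.3,3.3,0.8],[4.2,4.2,0.8],[5.1,5.1,0.8],[5.8,5.8,0.8]], "hand": [0.6,0.6,0.6,0.6,0.6,0.6,0.6,0.6]}}

```text
clock: 24.6
tcp_pos: [0.625, 0.0705, 0.0797]
orientation: [-2.095, -2.34, 0.001]
contact_force: [0.1, -0.5, -1.5]
grip_width: 0.0609
gripper_force: 38.6
```

Request:
{"method": "servo_tool", "body": {"turn": [[0,0,0],[0,0,0],[0,0,0],[0,0,0]], "slide": [[0.5,0.5,0],[0.82,0.81,0],[0.82,0.81,0],[0.82,0.81,0]], "hand": [0.6,0.6,0.6,0.6]}}

```text
clock: 25.1
tcp_pos: [0.6481, 0.0914, 0.0802]
orientation: [-2.098, -2.338, 0.002]
contact_force: [0.3, -0.2, -3.0]
grip_width: 0.061
gripper_force: 38.6
```

```bash
python3 - <<'E'
from bench import r
from h import *
c=r.get_calibration("wrist");o=r.get_obs();p,d=r.grab_frame("wrist");np.savez("w8.npz",p=p,d=d,**c)
print(o["clock"],o["tcp_pos"],o["orientation"],o["grip_width"],o["gripper_force"])
cv2.imwrite("pics/w8.png",p[:,:,::-1])
E
```

```text
25.1 [0.64808171 0.09136918 0.08021472] [-2.09825444e+00 -2.33771721e+00  1.90976551e-03] 0.0609591825357868 38.63182358443737
```

View pics/w8.png

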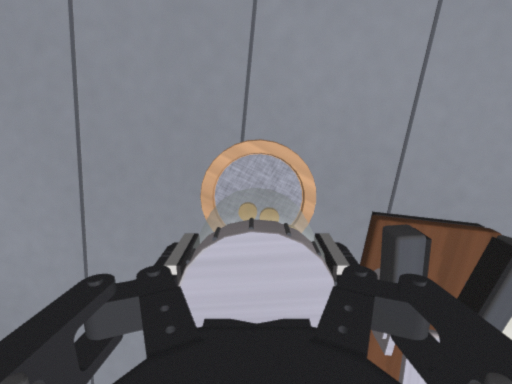

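The jar is held upright at (258,275) over the large round tray (258,195). I'll check the level and the offset.

```bash
python3 - <<'E'
from h import *
from scipy.optimize import least_squares as ls
D=np.load("w8.npz");p=D["p"];hsv=cv2.cvtColor(p,cv2.COLOR_RGB2HSV);H,S,V=[hsv[:,:,i].astype(int) for i in range(3)]
W=cloud(D,D["d"]);z=W[:,:,2]
m=(H<22)&(S>80)&(z<.03);m[:130]=0;m[215:]=0;m[:,:195]=0;m[:,325:]=0
q=blobs(m,500)[0];P=ray(D,q,.01)[:,:2]*1000
Q=P[np.hypot(*(P-[649,92.4]).T)>46]
print("tray",ls(lambda a:np.hypot(*(Q-a[:2]).T)-a[2],[649,92,51]).x,len(Q))
k=(S<30)&(V>150)&(z>.13);k[:225]=0;k[315:]=0;k[:,:180]=0;k[:,340:]=0;L=W[k]
print("lid plane",np.linalg.lstsq(np.c_[L[:,:2],np.ones(len(L))],L[:,2],rcond=None)[0],np.median(L[:,2]))
q=blobs(k,500)[0];B=W[q[:,1],q[:,0],:2]*1000;B=B[(q[:,1]<300)]
print("lid",ls(lambda a:np.hypot(*(B-a).T)-30,[649,92],loss="soft_l1").x)
E
```

```text
tray [649.414076    92.83529467  49.71231447] 206
lid plane [-0.05200245  0.25124478  0.16462326] 0.1566153681814294
lid [648.45001099  90.08188454]
```

```bash
python3 - <<'E'
from h import *
D=np.load("w8.npz");W=cloud(D,D["d"])
for u,v in[(258,240),(258,255),(258,270),(258,285),(258,300),(258,310),(210,285),(310,285)]:print(u,v,np.median(W[v-2:v+3,u-2:u+3].reshape(-1,3),0).round(4))
E
```

```text
258 240 [0.6459 0.1176 0.1568]
258 255 [0.6466 0.1119 0.1568]
258 270 [0.6473 0.106  0.1566]
258 285 [0.6479 0.1002 0.1567]
258 300 [0.6486 0.0939 0.1566]
258 310 [0.649  0.0898 0.1568]
210 285 [0.6307 0.0981 0.1566]
310 285 [0.6665 0.1022 0.1566]
```

Request:
{"method": "servo_tool", "body": {"turn": [[0,0,0],[0,0,0],[0,0,0],[0,0,0],[0,0,0],[0,0,0],[0,0,0],[0,0,0]], "slide": [[0.03,0.07,-0.3],[0.03,0.07,-0.8],[0.03,0.07,-1.3],[0.03,0.07,-1.8],[0.03,0.07,-2.2],[0.03,0.07,-2.4],[0.03,0.07,-2.5],[0.03,0.07,-2.5]], "hand": [0.6,0.6,0.6,0.6,0.6,0.6,0.6,0.6]}}

```text
clock: 26.15
tcp_pos: [0.6499, 0.0945, 0.0056]
orientation: [2.097, 2.339, 0.0]
contact_force: [0.6, -0.4, -1.7]
grip_width: 0.0615
gripper_force: 38.7
```

Request:
{"method": "servo_tool", "body": {"turn": [[0,0,0],[0,0,0],[0,0,0],[0,0,0],[0,0,0],[0,0,0]], "slide": [[0,0,-0.06],[0,0,-0.12],[0,0,-0.17],[0,0,-0.22],[0,0,-0.27],[0,0,-0.27]], "hand": [0.6,0.6,0.6,0.6,0.6,0.6]}}

```text
clock: 26.9
tcp_pos: [0.6496, 0.0945, -0.0028]
orientation: [-2.097, -2.339, 0.0]
contact_force: [-0.3, 0.1, -1.5]
grip_width: 0.0614
gripper_force: 38.7
```

Request:
{"method": "servo_tool", "body": {"turn": [[0,0,0],[0,0,0],[0,0,0]], "slide": [[0,0,-0.03],[0,0,-0.05],[0,0,-0.05]], "hand": [0.6,0.6,0.6]}}

```text
clock: 27.28
tcp_pos: [0.6498, 0.0945, -0.0038]
orientation: [-2.097, -2.339, -0.0]
contact_force: [-1.9, -0.3, 2.2]
grip_width: 0.0606
gripper_force: 38.9
```

Contact made. Release slowly, evenly, then rise straight up.

Request:
{"method": "servo_tool", "body": {"turn": [[0,0,0],[0,0,0],[0,0,0],[0,0,0],[0,0,0],[0,0,0]], "slide": [[0,0,0],[0,0,0],[0,0,0],[0,0,0],[0,0,0],[0,0,0]], "hand": [0.73,0.76,0.8,0.9,0.95,0.95]}}

```text
clock: 28.02
tcp_pos: [0.6497, 0.0946, -0.0042]
orientation: [-2.097, -2.339, 0.0]
contact_force: [0.2, -0.2, -0.3]
grip_width: 0.081
gripper_force: 0.0
```

Request:
{"method": "servo_tool", "body": {"turn": [[0,0,0],[0,0,0],[0,0,0],[0,0,0],[0,0,0],[0,0,0],[0,0,0]], "slide": [[0,0,0.3],[0,0,0.8],[0,0,1.5],[0,0,2.5],[0,0,3.8],[0,0,5],[0,0,5]], "hand": [0.95,0.95,0.95,0.95,1,1,1]}}

```text
clock: 28.9
tcp_pos: [0.6524, 0.0945, 0.1509]
orientation: [2.095, 2.335, 0.01]
contact_force: [0.3, -0.3, 0.4]
grip_width: 0.0853
gripper_force: 0.0
```

Request:
{"method": "servo_tool", "body": {"turn": [[0,0,0],[0,0,0],[0,0,0],[0,0,0],[0,0,0],[0,0,0],[0,0,0],[0,0,0]], "slide": [[-1,1.1,0],[-2.5,2.6,0],[-4,4.2,0],[-5.4,5.7,0],[-6.5,6.8,0],[-6.5,6.8,0],[-6.5,6.8,0],[-6.5,6.8,0]], "hand": [1,1,1,1,1,1,1,1]}}

```text
clock: 29.9
tcp_pos: [0.4559, 0.297, 0.146]
orientation: [2.1, 2.336, 0.0]
contact_force: [-0.4, -1.0, 0.3]
grip_width: 0.0853
gripper_force: 0.0
```

```bash
python3 - <<'E'
from bench import r
from h import *
c=r.get_calibration("wrist");o=r.get_obs();p,d=r.grab_frame("wrist");np.savez("w9.npz",p=p,d=d,**c)
print(o["clock"],o["tcp_pos"],o["orientation"],o["grip_width"],o["gripper_force"],o["joints"])
cv2.imwrite("pics/w9.png",p[:,:,::-1])
E
```

```text
29.9 [0.45585702 0.29703194 0.14597531] [2.09995041e+00 2.33566845e+00 2.49198506e-05] 0.08525358767215091 0.0 [-1.07478113  0.36243989  0.4766235   1.95946091 -0.21384658  0.86836277
 -0.37944783]
```

View pics/w9.png

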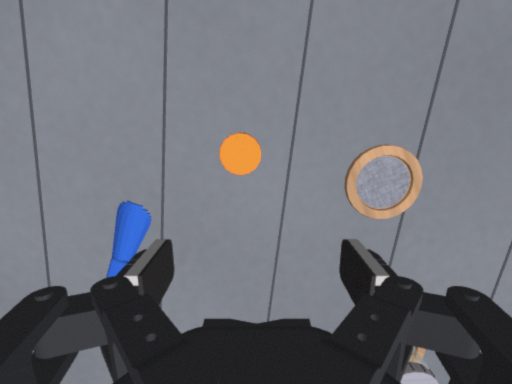

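The clip is at (240,154) and the small round tray at (384,182). The blue decoy's tip is at (133,205).

```bash
python3 - <<'E'
from h import *
D=np.load("w9.npz");p=D["p"];hsv=cv2.cvtColor(p,cv2.COLOR_RGB2HSV);H,S,V=[hsv[:,:,i].astype(int) for i in range(3)]
c=lambda P:[np.round(x,1) for x in cv2.minEnclosingCircle((P[:,:2]*1000).astype(np.float32))]
for q in blobs((H<22)&(S>80),300):
    if q[:,1].max()<240:print(q.mean(0),c(ray(D,q,.021)),c(ray(D,q,.01)))
W=cloud(D,D["d"]);print(np.median(W[150:158,236:244,2]),ray(D,[[133,203],[148,215]],.01).round(3))
E
```

```text
[383.22748815 181.26066351] [array([590. , 314.6]), np.float64(40.9)] [array([595.4, 312.8]), np.float64(42.5)]
[239.78991597 153.34453782] [array([435.7, 328.6]), np.float64(22.1)] [array([435.2, 327.4]), np.float64(23.0)]
0.02375435770016966 [[0.32  0.26  0.01 ]
 [0.337 0.247 0.01 ]]
```

Request:
{"method": "servo_tool", "body": {"turn": [[0,0,0],[0,0,0],[0,0,0],[0,0,0],[0,0,0],[0,0,0],[0,0,0],[0,0,0]], "slide": [[-0.65,1.03,-0.5],[-0.65,1.03,-1.5],[-0.65,1.03,-3],[-0.65,1.03,-3.7],[-0.65,1.03,-3.9],[-0.65,1.03,-3.9],[-0.65,1.03,-3.9],[-0.65,1.03,-3.9]], "hand": [1,1,1,1,1,1,1,1]}}

```text
clock: 30.95
tcp_pos: [0.4358, 0.3299, 0.0298]
orientation: [-2.097, -2.339, -0.003]
contact_force: [-0.4, 0.0, -0.1]
grip_width: 0.0852
gripper_force: 0.0
```

Request:
{"method": "servo_tool", "body": {"turn": [[0,0,0],[0,0,0],[0,0,0],[0,0,0],[0,0,0],[0,0,0]], "slide": [[0,-0.04,-0.5],[0,-0.04,-1],[0,-0.04,-1.3],[0,-0.04,-1.46],[0,-0.04,-1.46],[0,-0.04,-1.46]], "hand": [1,1,1,0.8,0.7,0.65], "squeeze": 25}}

```text
clock: 31.7
tcp_pos: [0.4355, 0.3284, -0.0147]
orientation: [2.097, 2.339, 0.001]
contact_force: [0.2, -0.0, 0.5]
grip_width: 0.0556
gripper_force: 0.0
```

Request:
{"method": "servo_tool", "body": {"turn": [[0,0,0],[0,0,0],[0,0,0],[0,0,0],[0,0,0],[0,0,0]], "slide": [[0,0,0],[0,0,0],[0,0,0],[0,0,0],[0,0,0],[0,0,0]], "hand": [0.6,0.5,0.4,0.4,0.4,0.4]}}

```text
clock: 32.45
tcp_pos: [0.4354, 0.3285, -0.0144]
orientation: [-2.097, -2.339, -0.001]
contact_force: [-0.6, -0.5, 5.5]
grip_width: 0.0422
gripper_force: 24.7
```

Request:
{"method": "servo_tool", "body": {"turn": [[0,0,0],[0,0,0],[0,0,0],[0,0,0],[0,0,0],[0,0,0],[0,0,0],[0,0,0]], "slide": [[0,0,0.3],[0,0,1],[0,0,2],[0.3,0,2.7],[1.2,-0.1,2.7],[2.6,-0.3,2.7],[4,-0.5,2.7],[5.35,-0.53,2.7]], "hand": [0.4,0.4,0.4,0.4,0.4,0.4,0.4,0.4]}}

```text
clock: 33.45
tcp_pos: [0.5971, 0.3116, 0.0666]
orientation: [2.098, 2.338, 0.0]
contact_force: [-0.5, 0.8, 0.0]
grip_width: 0.0426
gripper_force: 25.5
```

Request:
{"method": "servo_tool", "body": {"turn": [[0,0,0],[0,0,0],[0,0,0],[0,0,0]], "slide": [[0,0,0],[0,0,0],[0,0,0],[0,0,0]], "hand": [0.4,0.4,0.4,0.4]}}

```text
clock: 33.95
tcp_pos: [0.5947, 0.3129, 0.0662]
orientation: [-2.096, -2.34, 0.0]
contact_force: [-0.6, 0.1, -0.2]
grip_width: 0.0429
gripper_force: 25.6
```

```bash
python3 - <<'E'
from bench import r
from h import *
c=r.get_calibration("wrist");o=r.get_obs();p,d=r.grab_frame("wrist");np.savez("w10.npz",p=p,d=d,**c)
print(o["clock"],o["tcp_pos"],o["orientation"],o["grip_width"],o["gripper_force"],o["joints"])
cv2.imwrite("pics/w10.png",p[:,:,::-1])
E
```

```text
33.95 [0.59473794 0.31293937 0.06619371] [-2.09550683e+00 -2.33981343e+00  2.41884444e-04] 0.04291884296359142 25.60410350561142 [-0.85580493  0.65694831  0.40435281  1.69569113 -0.32443946  0.85608819
 -0.2019952 ]
```

View pics/w10.png

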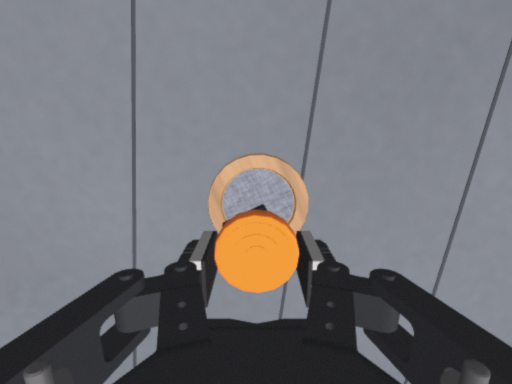

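The clip is held at (257,250), level, over the small round tray (258,205). I'll check the offset.

```bash
python3 - <<'E'
from h import *
from scipy.optimize import least_squares as ls
D=np.load("w10.npz");p=D["p"];hsv=cv2.cvtColor(p,cv2.COLOR_RGB2HSV);H,S,V=[hsv[:,:,i].astype(int) for i in range(3)]
W=cloud(D,D["d"]);z=W[:,:,2]
w=(H<22)&(S>80);w[:140]=0
m=w&(z<.04)&(np.arange(384)[:,None]<225);q=blobs(m,300)[0];P=ray(D,q,.01)[:,:2]*1000
Q=P[np.hypot(*(P-[596,312.6]).T)>37];print("tray",ls(lambda a:np.hypot(*(Q-a[:2]).T)-a[2],[596,312,42]).x,len(Q))
k=w&(z>.08);L=W[k];print("disc",L.mean(0),np.percentile(L[:,2],[5,50,95]),[np.median(W[v,250:264,2]).round(4) for v in(220,235,250,265,280)])
q=blobs(k,300)[0];print(cv2.minEnclosingCircle((ray(D,q,.101)[:,:2]*1000).astype(np.float32)))
E
```

```text
tray [595.99621166 313.30962816  40.79301989] 193
disc [0.59446798 0.31588109 0.10378343] [0.09953716 0.10333651 0.10460224] [np.float64(0.1032), np.float64(0.1038), np.float64(0.1044), np.float64(0.1043), np.float64(0.1034)]
((595.0478515625, 314.0986328125), 23.53746795654297)
```

Request:
{"method": "servo_tool", "body": {"turn": [[0,0,0],[0,0,0],[0,0,0],[0,0,0],[0,0,0],[0,0,0],[0,0,0]], "slide": [[0,0,-0.4],[0,0,-1],[0,0,-1.6],[0,0,-2.1],[0,0,-2.3],[0,0,-2.3],[0,0,-2.3]], "hand": [0.4,0.4,0.4,0.4,0.4,0.4,0.4]}}

```text
clock: 34.88
tcp_pos: [0.5963, 0.3126, -0.0023]
orientation: [2.097, 2.339, 0.002]
contact_force: [0.3, 0.3, 1.3]
grip_width: 0.0429
gripper_force: 25.6
```

Request:
{"method": "servo_tool", "body": {"turn": [[0,0,0],[0,0,0],[0,0,0],[0,0,0],[0,0,0]], "slide": [[0,0,-0.06],[0,0,-0.12],[0,0,-0.18],[0,0,-0.22],[0,0,-0.22]], "hand": [0.4,0.4,0.4,0.4,0.4]}}

```text
clock: 35.5
tcp_pos: [0.5957, 0.3124, -0.0093]
orientation: [-2.097, -2.339, 0.0]
contact_force: [-1.6, -1.7, 2.4]
grip_width: 0.0429
gripper_force: 25.9
```

Request:
{"method": "servo_tool", "body": {"turn": [[0,0,0],[0,0,0],[0,0,0],[0,0,0],[0,0,0]], "slide": [[0,0,-0.01],[0,0,-0.01],[0,0,-0.01],[0,0,-0.01],[0,0,-0.01]], "hand": [0.52,0.56,0.62,0.68,0.68]}}

```text
clock: 36.12
tcp_pos: [0.5957, 0.3124, -0.0099]
orientation: [2.097, 2.339, 0.0]
contact_force: [-0.1, -0.5, -0.2]
grip_width: 0.0582
gripper_force: 0.0
```

Request:
{"method": "servo_tool", "body": {"turn": [[0,0,0],[0,0,0],[0,0,0],[0,0,0],[0,0,0],[0,0,0],[0,0,0],[0,0,0]], "slide": [[0,0,0.3],[0,0,1],[0,0,2],[0,0,3.5],[-1,0.8,5],[-2.5,2,5.5],[-3,2.5,5.5],[-3,2.5,5.5]], "hand": [0.68,0.68,0.75,1,1,1,1,1]}}

```text
clock: 37.12
tcp_pos: [0.5045, 0.3891, 0.156]
orientation: [-2.093, -2.342, -0.001]
contact_force: [-0.3, -0.7, -0.3]
grip_width: 0.0855
gripper_force: 0.0
```

Request:
{"method": "servo_tool", "body": {"turn": [[0,0,0],[0,0,0],[0,0,0],[0,0,0],[0,0,0],[0,0,0]], "slide": [[-1,2,0],[-2,4,0],[-3,6,0],[-4,7,0],[-4,7,0],[-4,7,0]], "hand": [1,1,1,1,1,1]}}

```text
clock: 37.88
tcp_pos: [0.3882, 0.5954, 0.1548]
orientation: [2.098, 2.335, -0.001]
contact_force: [0.0, -1.9, 0.3]
grip_width: 0.0854
gripper_force: 0.0
```

```bash
python3 - <<'E'
from bench import r
from h import *
a,d=r.grab_frame("top");b,e=r.grab_frame("scene");o=r.get_obs();print(o["clock"],o["tcp_pos"],o["contact_force"])
A=cv2.resize(a[130:300,90:440],None,fx=2.2,fy=2.2);cv2.imwrite("pics/f.png",A[:,:,::-1])
cv2.imwrite("pics/fs.png",cv2.resize(b[60:384,90:430],None,fx=1.8,fy=1.8)[:,:,::-1])
t=r.get_calibration("top");W=cloud(t,d)
print("clip z",np.nanpercentile(W[174:184,119:130,2],[5,50,95]),"jar lid",W[155:160,193:197,2].mean())
E
```

```text
37.975 [0.38881243 0.59485339 0.15522219] [ 0.77433455 -0.12526475  0.48631409]
clip z [0.01763335 0.02666902 0.03043412] jar lid 0.07189097331010244
```

View pics/f.png

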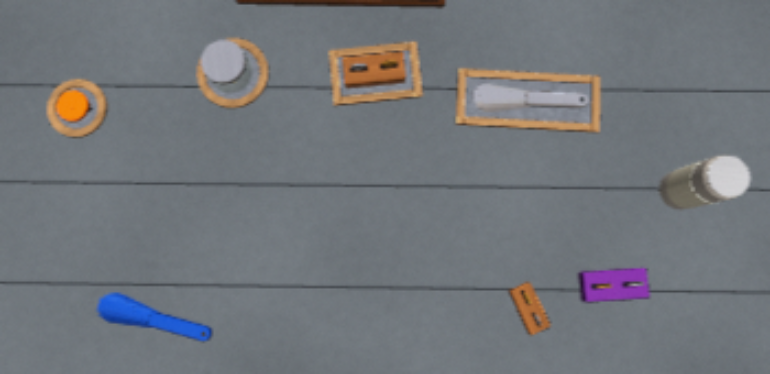

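View pics/fs.png

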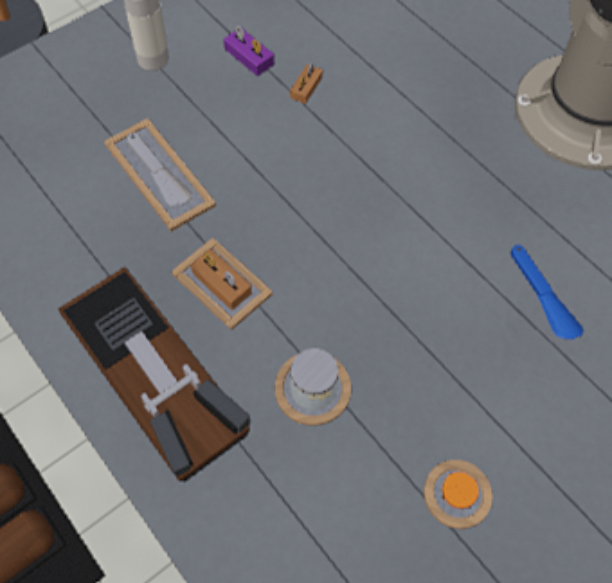

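All four items lie in their trays: clip (74,106), jar (225,65), key block (373,67) and shoehorn (530,97) in the top crop. The boot jack and spray can have not moved. Handing in.

```bash
python3 -c "
from bench import r
print(r.hand_in())"
```

```text
the job is handed in; nothing more can be done
None
```

I put the shoehorn, key block, glass jar and reflector clip into their matching trays in that order and handed the job in at about 38 s; no verdict was returned, but the final pictures show all four seated and the boot jack and spray can unmoved.

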